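# Seal a tube strip with the cap roller

## Robot

A 6-joint arm with a two-finger parallel gripper is mounted at the origin on the work surface. World frame = base frame: x ahead of the robot, y to its left, z up, the work surface at z = 0. Lengths are in m, angles in rad, forces in N, time in s.
With the tool pointing down it reaches from about 0.375 to 0.9 m from the base axis. Payload 3.1 kg.
Tool frame: the origin (TCP) lies at the very end of the fingers, on their centre line; the grasp point (between the pads) lies 19 mm behind it (manip.pinch_z is the distance from the TCP to the grasp point, in m); z points along the fingers, y is the direction in which the jaws open and shut (so a half turn about z gives the same grasp; the last joint's range is limited). The gripper opens to 85 mm and grips with 20 to 120 N. Pads are 22 mm wide; open, the fingers measure 114 mm over their backs; the gripper's body (76 mm by 85 mm) begins 54 mm behind the grasp point. The pads swing forward as they close: fully open they stand 13 mm farther back than shut.
Start: joints at [1.113, 0.527, 1.433, -0, 1.181, -0.178], TCP at [0.173, 0.601, 0.231] pointing down, gripper open.
Joint ranges: [-3.08, 3.08], [-0.75, 2.2], [0.22, 2.44], [-1.43, 4.57], [0, 2.65], [-2.85, 2.85]. Speed limits (rad/s): [2.79, 2.79, 3.14, 3.14, 3.14, 3.14].

## Interface

Orientations are given as a unit quaternion [x, y, z, w].
In Python, from station import manip gives the robot as it stands.
- The arm moves only by the tool drive_tool, never from a script. Its argument "increments" is a list of rows, each a list of 7 numbers: the closure in counts, from 0 (fully open) to 255 (shut), then the shift along the tool's x, y, z in cm, then the turn, a rotation vector about the tool's x, y, z in rad. A call has 1 to 20 rows; each row is the pose to reach, as a shift and turn from the pose commanded when the call began, along the tool's axes at that moment; what a row does not reach only later rows make up. A row lasts 1/10 s, in which the tool goes at most 50 mm and 8.59 degrees, less where a joint would pass 70% of its speed; a pose out of reach is approached as far as the arm can. A call with a gripper value outside its range is refused whole. The fingers move at their own pace and stop on an object; "force" is the grip in N (left out, the last holds). Time passes only in rows, so rows that repeat a pose let the fingers close. It gives the time, the measured TCP pose, the force and the opening at its end, in the units of the state.
- manip.sense(): the state, without advancing time (a new reading comes with each control period).
- manip.snapshot(name): name is "scene" or "top" or "wrist"; returns the picture (384x512x3 uint8, red, green, blue); there is no depth.
- manip.camera_model(name): a dict with "mtx" (3x3 intrinsics, pixels), "cam_to_world" (4x4, takes a point from camera to world coordinates). Camera axes: x right, y down, z forward; pixel columns grow to the right and rows downward; lengths in m; the calibration is good to about 2 mm. A picture is of the moment at which its call begins: read the wrist's pose just before it. camera_model takes no time and is no camera call; for the wrist camera it gives the pose at the moment of the call.
- manip.sign_off(): hands the job in, once; it reports no verdict.
The state is a dict: "t": time; "q": joint angles; "qd": joint speeds; "tau": joint torques, N m; "tcp_pos": TCP position; "tool_rot": TCP orientation; "force": force on the tool from outside, world axes, zero at the start; "ft_torque": the same for the moment, N m; "finger_gap": opening from 0.0 (shut) to 1.0 (fully open).
Only numpy, scipy, OpenCV 4.12 (cv2) and the standard library are available. Lean on these libraries where they do the work, as an engineer would, in place of code of your own. Each camera call takes 0.05 s, during which the arm holds its last target. There are 200 camera calls.

## Task

The cap strip on the tube plate's edge row farthest from the robot is only started in its tubes. Take the hand roller from its stand and roll it along the strip, firmly but with no more than about 20 newtons so that no tube cracks, until every cap is pressed fully home; then put the roller back in its stand. Press the caps with the roller only, not with the gripper, and leave the other things on the desk where they are.

Things in the scene. Friction and masses are not known exactly. Their poses are not given: they have to be found in the camera images.
- block: Aluminium cold block 108 x 150 x 40 mm (x, y, z), fixed to the desk, under a grey 96-well tube plate 85 x 128 mm (8 rows of 12 tubes, rows along the block's y, 9 mm pitch). Origin: centre of the block's underside; z up. Tube rims are 48 mm above the desk if the plate is fully down. The row at the -x edge is sealed already. Plate and block do not give under the roller.
- strip_mid (a point): Point of the block's frame at x +31.5, y 0, z 51 mm: middle of the strip's top if it were seated with the plate fully down and level. How the plate sits is NOT measured: it is 0 to 9 mm higher (never lower) and tips along y by up to 0.03 rad either way. Strip: 12 white caps in the +x edge row, 108 mm along y, heads 8 mm wide, 3 mm thick; seated heads top all else on the plate.
- roller: Hand roller, upright. Origin: lowest point of its wheel, mid-width; z up; it rolls along x, axle along y. Rubber wheel 40 mm diameter, 20 mm wide, free-turning, in a fork 29 mm wide (y). Steel yoke plate 68 x 44 mm (x, y), underside 44, top 48 mm above the origin. Wooden grip 60 x 20 mm (x, y) from 48 to 96 mm above the origin: pinch it across the 20 mm. Mass 0.3 to 0.5 kg.
- wheel (a joint): Turn of the roller's wheel about its axle (rad), 0 at the start; either direction is fine.
- stand: The roller's stand, fixed to the desk: black open-topped box on a 110 x 90 mm steel foot; opening 46 x 36 mm (x, y), walls 6 mm, rim 52 mm above the desk. At home the roller's yoke plate lies on the rim, its wheel hangs inside clear of the floor, its x along the stand's x (either way round). Origin: centre of underside; z up.
- stand_seat (a point): Where the roller's origin (lowest point of its wheel) lies when the roller is home in the stand: centre of the opening, 8 mm above the desk.
- cap1 (a joint): How far cap 1 of the strip stands proud of fully seated (m), 0 = fully down, at most 0.006; starts 0.0035 to 0.005; centre at block y = -49.5 mm. Each cap slides on its own along the plate's normal against about 4 N of friction and stays where it is left; the wheel bears on two or three caps at once, so 12 to 18 N on it seats them.
- cap2 (a joint): How far cap 2 of the strip stands proud of fully seated (m), 0 = fully down, at most 0.006; starts 0.0035 to 0.005; centre at block y = -40.5 mm. Each cap slides on its own along the plate's normal against about 4 N of friction and stays where it is left; the wheel bears on two or three caps at once, so 12 to 18 N on it seats them.
- cap3 (a joint): How far cap 3 of the strip stands proud of fully seated (m), 0 = fully down, at most 0.006; starts 0.0035 to 0.005; centre at block y = -31.5 mm. Each cap slides on its own along the plate's normal against about 4 N of friction and stays where it is left; the wheel bears on two or three caps at once, so 12 to 18 N on it seats them.
- cap4 (a joint): How far cap 4 of the strip stands proud of fully seated (m), 0 = fully down, at most 0.006; starts 0.0035 to 0.005; centre at block y = -22.5 mm. Each cap slides on its own along the plate's normal against about 4 N of friction and stays where it is left; the wheel bears on two or three caps at once, so 12 to 18 N on it seats them.
- cap5 (a joint): How far cap 5 of the strip stands proud of fully seated (m), 0 = fully down, at most 0.006; starts 0.0035 to 0.005; centre at block y = -13.5 mm. Each cap slides on its own along the plate's normal against about 4 N of friction and stays where it is left; the wheel bears on two or three caps at once, so 12 to 18 N on it seats them.
- cap6 (a joint): How far cap 6 of the strip stands proud of fully seated (m), 0 = fully down, at most 0.006; starts 0.0035 to 0.005; centre at block y = -4.5 mm. Each cap slides on its own along the plate's normal against about 4 N of friction and stays where it is left; the wheel bears on two or three caps at once, so 12 to 18 N on it seats them.
- cap7 (a joint): How far cap 7 of the strip stands proud of fully seated (m), 0 = fully down, at most 0.006; starts 0.0035 to 0.005; centre at block y = +4.5 mm. Each cap slides on its own along the plate's normal against about 4 N of friction and stays where it is left; the wheel bears on two or three caps at once, so 12 to 18 N on it seats them.
- cap8 (a joint): How far cap 8 of the strip stands proud of fully seated (m), 0 = fully down, at most 0.006; starts 0.0035 to 0.005; centre at block y = +13.5 mm. Each cap slides on its own along the plate's normal against about 4 N of friction and stays where it is left; the wheel bears on two or three caps at once, so 12 to 18 N on it seats them.
- cap9 (a joint): How far cap 9 of the strip stands proud of fully seated (m), 0 = fully down, at most 0.006; starts 0.0035 to 0.005; centre at block y = +22.5 mm. Each cap slides on its own along the plate's normal against about 4 N of friction and stays where it is left; the wheel bears on two or three caps at once, so 12 to 18 N on it seats them.
- cap10 (a joint): How far cap 10 of the strip stands proud of fully seated (m), 0 = fully down, at most 0.006; starts 0.0035 to 0.005; centre at block y = +31.5 mm. Each cap slides on its own along the plate's normal against about 4 N of friction and stays where it is left; the wheel bears on two or three caps at once, so 12 to 18 N on it seats them.
- cap11 (a joint): How far cap 11 of the strip stands proud of fully seated (m), 0 = fully down, at most 0.006; starts 0.0035 to 0.005; centre at block y = +40.5 mm. Each cap slides on its own along the plate's normal against about 4 N of friction and stays where it is left; the wheel bears on two or three caps at once, so 12 to 18 N on it seats them.
- cap12 (a joint): How far cap 12 of the strip stands proud of fully seated (m), 0 = fully down, at most 0.006; starts 0.0035 to 0.005; centre at block y = +49.5 mm. Each cap slides on its own along the plate's normal against about 4 N of friction and stays where it is left; the wheel bears on two or three caps at once, so 12 to 18 N on it seats them.
- marker: Marker pen lying on the desk, 17 mm thick, 134 mm long along its x; origin under its middle.
- jar: Small screw-top specimen jar, 50 mm diameter, 62 mm high; origin centre of underside.
- sanitizer: White hand-sanitizer bottle, 64 mm diameter, 150 mm high; origin centre of underside.
- tip_box: Open box of pipette tips, 84 x 122 x 54 mm; origin centre of underside.
- tube_rack: White rack with capped blood tubes, 75 x 160 mm, 88 mm high; origin centre of underside.
- pipette: Pipette lying on the desk, 242 mm long along its x, 28 mm thick; origin under its middle.
Not all that is in view belongs to the job. Leave any green or orange look-alike of the roller alone.

How it is judged:
On the way, in this order (a step that is already met when the one before it is completed fails the run):
1. the roller is lifted out of its stand (distance between roller and stand_seat above 0.06 m), for 0.1 s.
2. the roller's wheel turns on the plate's strip under pressure (over 5 N) (contact force between roller and block above 5 N and (velocity of joint wheel above 0.1 rad/s or velocity of joint wheel below -0.1 rad/s)), for 0.1 s.
3. all twelve caps are down to within 1 mm of fully home (value of joint each of cap1, cap2, cap3, cap4, cap5, cap6, cap7, cap8, cap9, cap10, cap11, cap12 below 0.001 m), for 0.2 s.
At the end, for the whole second after the job is handed in: All twelve caps within 1 mm of fully seated; the roller upright (within 0.1 rad), at rest and released in its stand, its origin within 10 mm of the stand's seat point (all of step 3 and distance between roller and stand_seat below 0.01 m and angle between roller's own z axis and vertical below 0.1 rad and linear speed of roller below 0.02 m/s); the robot touches nothing.
It fails at once if the roller presses on the plate or block with more than 30 N (tubes crack) (contact force between roller and block above 30 N).
It fails at once if the gripper or arm itself touches the plate, caps or block (contact force between any of the fingers, the arm and block above 1 N).
It fails at once if another thing on the desk is moved by more than 30 mm (distance of any of marker, jar, sanitizer, tip_box, tube_rack, pipette from where it was at the start of the episode above 0.03 m).
It also fails if it takes over 72 s, if anything falls off the work surface, if the arm or the gripper's body presses on something with over 40 N, if the wrist force passes 120 N, or if a joint passes its speed limit or range.

## Working session

There is one attempt and no reset: what is moved stays moved. The work goes in short steps, Python scripts to look and compute and a tool call to move; the robot and the scene stay as the last step left them, time stands still between calls to the robot, and variables do not carry over. Pictures are saved under pics/ and viewed, about 8 in all and at most 12, crops included, and the job is handed in when it is done.

Besides the shell and the picture viewer there is one more tool, called by a JSON object that holds its "name" and its "arguments". drive_tool: Moves the arm, as the interface text tells. Its arguments: {"type":"object","properties":{"increments":{"type":"array","items":{"type":"array","items":{"type":"number"}}},"force":{"type":"number"}},"required":["increments"]}

```bash
ls; mkdir -p pics; python3 - <<'E'
from station import manip
import cv2,numpy as np
s=manip.sense();print(s)
for n in("scene","top"):
    im=manip.snapshot(n);cv2.imwrite(f"pics/{n}0.png",im[:,:,::-1]);m=manip.camera_model(n);print(n,np.round(m["mtx"],1).tolist(),np.round(m["cam_to_world"],4).tolist())
E
```

```text
pics
{'t': 0.0, 'q': array([ 1.11251991e+00,  5.28460727e-01,  1.43392109e+00,  9.65905665e-06,
        1.18138751e+00, -1.78529797e-01]), 'qd': array([ 5.23047984e-04,  8.78828307e-05,  2.70034820e-04,  6.60466355e-04,
       -2.10352020e-03,  1.03665771e-04]), 'tau': array([-2.21024675e-04, -4.42356241e+01, -1.78023738e+01, -3.10751775e-04,
        8.52379831e-03, -2.81579581e-06]), 'tcp_pos': array([0.17223249, 0.60004915, 0.23033098]), 'tool_rot': array([ 1.39419403e-01,  9.90232824e-01, -1.03223422e-03, -3.44945378e-04]), 'force': array([ 0.29698635, -0.04209431,  0.1653232 ]), 'ft_torque': array([ 0.02928364, -0.01983775, -0.0622406 ]), 'finger_gap': 0.997723794248621}
scene [[369.6, 0.0, 248.1], [0.0, 369.6, 186.9], [0.0, 0.0, 1.0]] [[0.507, 0.5473, -0.6659, 1.1682], [0.8617, -0.3388, 0.3777, -0.3371], [-0.0189, -0.7653, -0.6434, 0.6645], [0.0, 0.0, 0.0, 1.0]]
top [[488.3, 0.0, 246.2], [0.0, 488.3, 185.1], [0.0, 0.0, 1.0]] [[0.0209, -0.9902, 0.1379, 0.389], [-0.9996, -0.0183, 0.02, 0.0067], [-0.0173, -0.1383, -0.9902, 1.3728], [0.0, 0.0, 0.0, 1.0]]
```

View pics/top0.png

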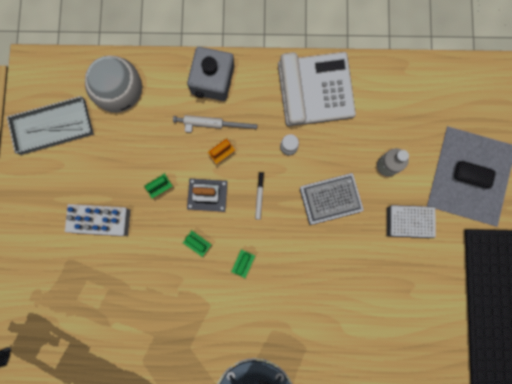

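View pics/scene0.png

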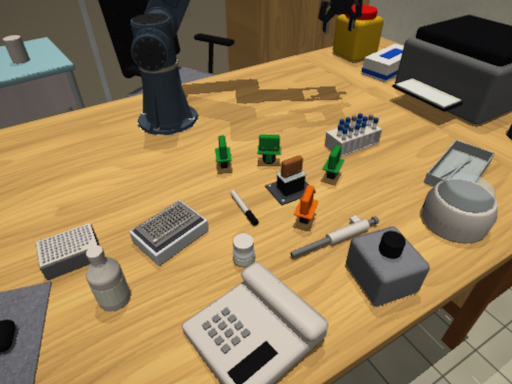

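The top view shows the stand with the roller at about (206,194) and the block with its tube plate at about (331,198). The scene view shows the brown-gripped roller on its steel foot, with green and orange decoys around it. Next I measure both roughly with masks.

```bash
cat > h.py <<'E'
from station import manip
import cv2,numpy as np
from scipy.spatial.transform import Rotation as R
def ray(cm,uv,z):
    K,T=cm["mtx"],np.array(cm["cam_to_world"])
    d=T[:3,:3]@np.linalg.inv(K)@np.array([uv[0],uv[1],1.]);o=T[:3,3]
    return o+d*(z-o[2])/d[2]
def proj(cm,p):
    T=np.linalg.inv(cm["cam_to_world"]);c=T[:3,:3]@p+T[:3,3];u=cm["mtx"]@c;return u[:2]/u[2]
def tool(p_target, yaw_tool_y=None):
    "shift (cm) in tool axes from present pose to world point"
    s=manip.sense();return R.from_quat(s["tool_rot"]).inv().apply(np.array(p_target)-s["tcp_pos"])*100
E
python3 - <<'E'
from h import *
im=cv2.imread("pics/top0.png");cm=manip.camera_model("top")
hsv=cv2.cvtColor(im,cv2.COLOR_BGR2HSV)
grey=((hsv[:,:,1]<60)).astype(np.uint8)*255
for name,(x0,y0,x1,y1),z in(("stand",(180,172,235,218),.004),("block",(295,168,370,228),.044)):
    m=np.zeros_like(grey);m[y0:y1,x0:x1]=grey[y0:y1,x0:x1]
    m=cv2.morphologyEx(m,cv2.MORPH_CLOSE,np.ones((5,5)))
    c=max(cv2.findContours(m,0,2)[0],key=cv2.contourArea)
    b=cv2.boxPoints(cv2.minAreaRect(c));P=np.array([ray(cm,p,z) for p in b]);print(name,P.mean(0).round(4),[np.linalg.norm(P[i]-P[i-1]).round(4) for i in range(4)],P.round(3).tolist())
s=manip.sense();w=manip.camera_model("wrist");print(w["mtx"]);Tr=R.from_quat(s["tool_rot"])
print(Tr.inv().apply(w["cam_to_world"][:3,3]-s["tcp_pos"]),(Tr.inv().as_matrix()@w["cam_to_world"][:3,:3]).round(3));print(Tr.as_matrix().round(3))
E
```

```text
stand [0.5506 0.1454 0.004 ] [np.float64(0.1071), np.float64(0.0871), np.float64(0.108), np.float64(0.0869)] [[0.51, 0.2, 0.004], [0.597, 0.198, 0.004], [0.591, 0.09, 0.004], [0.505, 0.094, 0.004]]
block [ 0.542 -0.199  0.044] [np.float64(0.1096), np.float64(0.155), np.float64(0.1099), np.float64(0.1533)] [[0.574, -0.111, 0.044], [0.617, -0.26, 0.044], [0.51, -0.287, 0.044], [0.468, -0.139, 0.044]]
[[300.59274583   0.         258.04121584]
 [  0.         300.59274583 196.81236804]
 [  0.           0.           1.        ]]
[ 0.06691083  0.00157749 -0.1428685 ] [[-0.001 -0.964 -0.266]
 [ 1.    -0.001 -0.   ]
 [ 0.    -0.266  0.964]]
[[-0.961  0.276 -0.001]
 [ 0.276  0.961 -0.002]
 [ 0.    -0.002 -1.   ]]
```

{"name": "drive_tool", "arguments": {"increments": [[0, -48.9, -33.3, 1, 0, 0, 1.29], [0, -48.9, -33.3, 1, 0, 0, 1.29], [0, -48.9, -33.3, 1, 0, 0, 1.29], [0, -48.9, -33.3, 1, 0, 0, 1.29], [0, -48.9, -33.3, 1, 0, 0, 1.29], [0, -48.9, -33.3, 1, 0, 0, 1.29], [0, -48.9, -33.3, 1, 0, 0, 1.29], [0, -48.9, -33.3, 1, 0, 0, 1.29], [0, -48.9, -33.3, 1, 0, 0, 1.29], [0, -48.9, -33.3, 1, 0, 0, 1.29], [0, -48.9, -33.3, 1, 0, 0, 1.29], [0, -48.9, -33.3, 1, 0, 0, 1.29], [0, -48.9, -33.3, 1, 0, 0, 1.29], [0, -48.9, -33.3, 1, 0, 0, 1.29], [0, -48.9, -33.3, 1, 0, 0, 1.29], [0, -48.9, -33.3, 1, 0, 0, 1.29], [0, -48.9, -33.3, 1, 0, 0, 1.29]]}}

```text
t: 1.8
tcp_pos: [0.5497, 0.1468, 0.2214]
tool_rot: [0.706, 0.708, -0.0, -0.0]
force: [0.2, 0.5, 0.4]
finger_gap: 0.998
```

```bash
python3 - <<'E'
from h import *
s=manip.sense();cm=manip.camera_model("wrist")
im=manip.snapshot("wrist")[:,:,::-1].copy();cv2.imwrite("pics/w1.png",im);np.savez("w1.npz",mtx=cm["mtx"],cam_to_world=cm["cam_to_world"])
print(s["tcp_pos"],R.from_quat(s["tool_rot"]).as_matrix().round(3).tolist(),s["q"])
E
```

```text
[0.54967549 0.14678777 0.2213918 ] [[-0.003, 1.0, -0.0], [1.0, 0.003, 0.0], [0.0, -0.0, -1.0]] [6.45458818e-02 4.64104900e-01 1.58610152e+00 1.04228606e-04
 1.09177885e+00 6.14347036e-02]
```

View pics/w1.png

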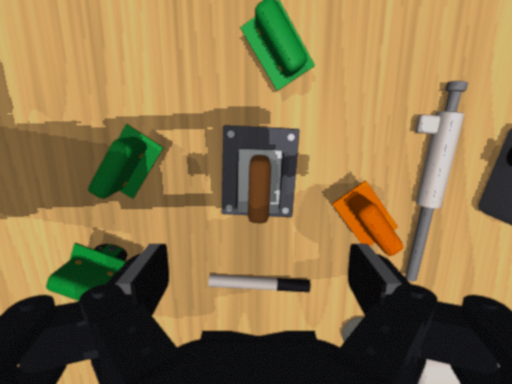

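The wrist view shows the stand foot at about (260,171), with the brown grip from (258,155) to (258,222), long along image vertical (world y). The decoys are clear of it.

```bash
python3 - <<'E'
from h import *
im=cv2.imread("pics/w1.png");cm=np.load("w1.npz");hsv=cv2.cvtColor(im,cv2.COLOR_BGR2HSV)
roi=np.zeros(im.shape[:2],np.uint8);roi[115:235,212:310]=255
dark=((hsv[:,:,2]<110)&(hsv[:,:,1]<110)).astype(np.uint8)*255&roi
brown=((hsv[:,:,1]>150)&(hsv[:,:,2]<150)&(hsv[:,:,0]<20)).astype(np.uint8)*255&roi
for n,m,z in(("foot",cv2.morphologyEx(dark,cv2.MORPH_CLOSE,np.ones((9,9))),.006),("grip",brown,.1),("plate",((hsv[:,:,2]>130)&(hsv[:,:,1]<60)).astype(np.uint8)*255&roi,.056)):
    c=max(cv2.findContours(m,0,2)[0],key=cv2.contourArea);r=cv2.minAreaRect(c)
    P=np.array([ray(cm,p,z) for p in cv2.boxPoints(r)]);print(n,cv2.boundingRect(c),r,"c",P.mean(0).round(4),[np.linalg.norm(P[i]-P[i-1]).round(4) for i in range(4)],P[:,:2].round(4).tolist())
# grip top: width only of upper rows -> line fit of brown columns
ys,xs=np.nonzero(brown)
for y in range(150,226,8): 
    k=xs[ys==y]
    if len(k):print(y,k.min(),k.max(),ray(cm,((k.min()+k.max()+0)/2,y),.1)[:2].round(4))
cv2.imwrite("pics/w1c.png",cv2.resize(im[110:240,200:320],None,fx=5,fy=4.6,interpolation=cv2.INTER_CUBIC))
E
```

```text
foot (222, 125, 77, 92) ((258.7178649902344, 170.5985870361328), (75.32563781738281, 88.91222381591797), 2.544804573059082) c [0.5513 0.1473 0.006 ] [np.float64(0.0947), np.float64(0.1088), np.float64(0.0875), np.float64(0.1091)] [[0.5017, 0.095], [0.5098, 0.2035], [0.5972, 0.1999], [0.5963, 0.0908]]
grip (248, 156, 22, 67) ((258.81707763671875, 189.0726776123047), (19.384502410888672, 66.26701354980469), 2.2906100749969482) c [0.5511 0.1489 0.1   ] [np.float64(0.0181), np.float64(0.0618), np.float64(0.017), np.float64(0.0619)] [[0.541, 0.1183], [0.5437, 0.1801], [0.5607, 0.1795], [0.5591, 0.1176]]
plate (273, 150, 9, 9) ((277.0, 154.0), (8.0, 8.0), 90.0) c [0.5698 0.1759 0.056 ] [np.float64(0.0082), np.float64(0.0082), np.float64(0.0082), np.float64(0.0082)] [[0.5656, 0.18], [0.5738, 0.18], [0.574, 0.1718], [0.5658, 0.1718]]
158 253 266 [0.5517 0.178 ]
166 251 269 [0.5521 0.1709]
174 250 269 [0.5517 0.1637]
182 250 268 [0.5513 0.1564]
190 250 268 [0.5513 0.149 ]
198 250 268 [0.5513 0.1414]
206 249 267 [0.5504 0.1338]
214 249 267 [0.5505 0.126 ]
222 253 263 [0.5505 0.1182]
```

View pics/w1c.png

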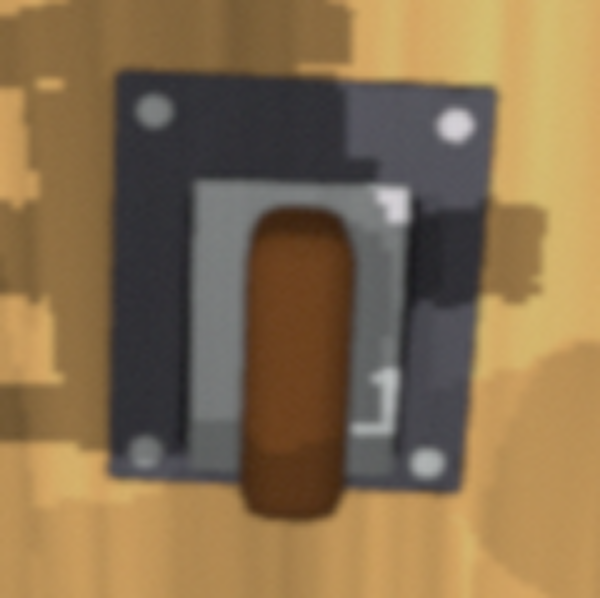

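{"name": "drive_tool", "arguments": {"increments": [[60, 0.12, 0.14, 3, 0, 0, 0.03], [60, 0.12, 0.14, 6, 0, 0, 0.03], [60, 0.12, 0.14, 9, 0, 0, 0.03], [60, 0.12, 0.14, 12, 0, 0, 0.03], [60, 0.12, 0.14, 14, 0, 0, 0.03], [60, 0.12, 0.14, 15.8, 0, 0, 0.03], [60, 0.12, 0.14, 15.8, 0, 0, 0.03], [60, 0.12, 0.14, 15.8, 0, 0, 0.03]], "force": 100}}

```text
t: 2.65
tcp_pos: [0.5519, 0.1472, 0.0635]
tool_rot: [0.717, 0.697, -0.0, -0.0]
force: [0.0, 0.0, 0.1]
finger_gap: 0.764
```

{"name": "drive_tool", "arguments": {"increments": [[255, 0, 0, 0, 0, 0, 0], [255, 0, 0, 0, 0, 0, 0], [255, 0, 0, 0, 0, 0, 0], [255, 0, 0, 0, 0, 0, 0], [255, 0, 0, 0, 0, 0, 0], [255, 0, 0, 0, 0, 0, 0], [255, 0, 0, 0, 0, 0, 0], [255, 0, 0, 0, 0, 0, 0], [255, 0, 0, 0, 0, 0, 0], [255, 0, 0, 0, 0, 0, 0]], "force": 100}}

```text
t: 3.65
tcp_pos: [0.5521, 0.1469, 0.0644]
tool_rot: [0.717, 0.697, 0.0, 0.0]
force: [-1.2, -0.1, 6.6]
finger_gap: 0.224
```

{"name": "drive_tool", "arguments": {"increments": [[255, 0, 0, -1, 0, 0, 0], [255, 0, 0, -3, 0, 0, 0], [255, 0, 0, -6, 0, 0, 0], [255, 0, 0, -10, 0, 0, 0], [255, 0, 0, -14, 0, 0, 0], [255, 0, 0, -18.5, 0, 0, 0], [255, -3, 0.2, -18.5, 0, 0, -0.04], [255, -7, 0.4, -18.5, 0, 0, -0.1], [255, -11, 0.6, -18.5, 0, 0, -0.16], [255, -15, 0.8, -18.5, 0, 0, -0.22], [255, -19, 1, -18.5, 0, 0, -0.28], [255, -23, 1.3, -18.5, 0, 0, -0.31], [255, -27, 1.6, -18.5, 0, 0, -0.31], [255, -31, 1.8, -18.5, 0, 0, -0.31], [255, -35, 2, -18.5, 0, 0, -0.31], [255, -38, 2.2, -18.5, 0, 0, -0.31], [255, -41, 2.4, -18.5, 0, 0, -0.31], [255, -42.3, 2.4, -18.5, 0, 0, -0.31], [255, -42.3, 2.4, -18.5, 0, 0, -0.31], [255, -42.3, 2.4, -18.5, 0, 0, -0.31]], "force": 100}}

```text
t: 5.65
tcp_pos: [0.5631, -0.2753, 0.2479]
tool_rot: [0.601, 0.799, 0.0, -0.001]
force: [-1.1, 0.4, -3.1]
finger_gap: 0.22
```

```bash
python3 - <<'E'
from h import *
s=manip.sense();cm=manip.camera_model("wrist")
im=manip.snapshot("wrist")[:,:,::-1].copy();cv2.imwrite("pics/w2.png",im);np.savez("w2.npz",mtx=cm["mtx"],cam_to_world=cm["cam_to_world"])
print(s["tcp_pos"],R.from_quat(s["tool_rot"]).as_matrix().round(3).tolist(),s["q"],s["force"],s["ft_torque"])
E
```

```text
[ 0.56307444 -0.27529437  0.24788497] [[-0.277, 0.961, -0.001], [0.961, 0.277, 0.002], [0.003, -0.001, -1.0]] [-6.33246486e-01  5.13597462e-01  1.40798477e+00  1.03979424e-03
  1.22243870e+00 -9.14533077e-01] [-1.09448104  0.41957272 -3.05265851] [0.01914906 0.03875026 0.00034888]
```

View pics/w2.png

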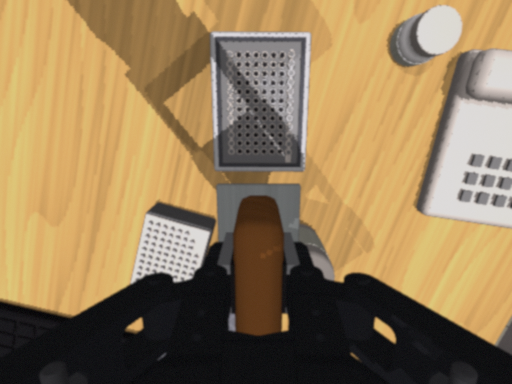

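The wrist view shows the block and plate upright at (212–310, 32–170), with the strip rows running vertically. The roller is held straight in the jaws and the sanitizer is at about (315,245), behind the right finger. I measure the block edges and the strip more closely.

```bash
python3 - <<'E'
from h import *
im=cv2.imread("pics/w2.png");cm=np.load("w2.npz");hsv=cv2.cvtColor(im,cv2.COLOR_BGR2HSV)
m=((hsv[:,:,1]<50)).astype(np.uint8)*255;m[:25]=0;m[176:]=0;m[:,:200]=0;m[:,320:]=0
m=cv2.morphologyEx(m,cv2.MORPH_CLOSE,np.ones((7,7)))
c=max(cv2.findContours(m,0,2)[0],key=cv2.contourArea);print(cv2.boundingRect(c))
q=cv2.approxPolyDP(c,6,True)[:,0];print(q.tolist())
P=np.array([ray(cm,p,.04) for p in q]);print(P.round(4).tolist(),P.mean(0))
print([np.linalg.norm(P[i]-P[i-1]).round(4) for i in range(len(P))],[np.arctan2(*(P[i]-P[i-1])[:2]).round(3) for i in range(len(P))])
t=manip.camera_model("top");print("sanit",ray(t,(400,155),.15),"jar",ray(t,(290,142),.062))
cv2.imwrite("pics/w2c.png",cv2.resize(im[25:180,195:325],None,fx=4,fy=3.8,interpolation=cv2.INTER_CUBIC))
E
```

```text
(210, 32, 101, 139)
[[210, 33], [215, 169], [303, 170], [310, 34]]
[[0.4737, -0.1439, 0.04], [0.5136, -0.2832, 0.04], [0.6138, -0.2556, 0.04], [0.5753, -0.1157, 0.04]] [ 0.54409906 -0.19958045  0.04      ]
[np.float64(0.1054), np.float64(0.1448), np.float64(0.1039), np.float64(0.1451)] [np.float64(-1.842), np.float64(2.863), np.float64(1.302), np.float64(-0.269)]
sanit [ 0.64361346 -0.35709035  0.15      ] jar [ 0.69302243 -0.08432811  0.062     ]
```

View pics/w2c.png

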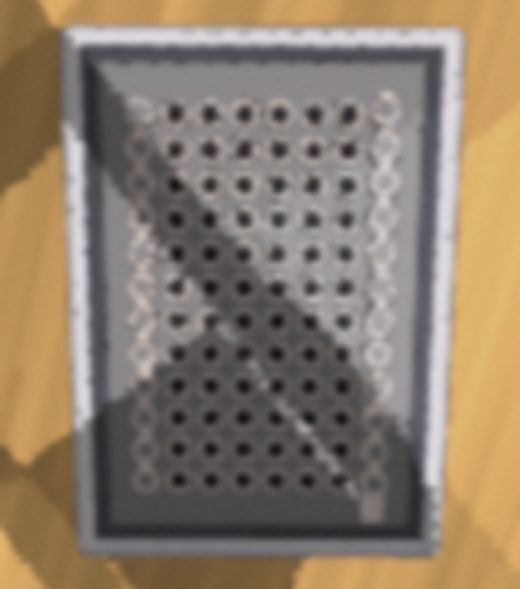

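The crop shows the right (+x) row's caps from about (388,105) to (375,482), which map to wrist pixels (292,52.6) and (288.8,151.8). The left, already sealed row gives me a cross-check.

```bash
python3 - <<'E'
from h import *
cm=np.load("w2.npz");im=cv2.imread("pics/w2.png")
f=lambda x,y:(x/4+195-.4,y/3.8+25-.4)
for z in(.051,.055,.059):
    a,b,c,d=[ray(cm,f(*p),z)[:2] for p in((375,482),(388,107),(145,482),(140,110))]
    ey=(b-a)/np.linalg.norm(b-a)
    print(z,"cap1",a.round(4),"cap12",b.round(4),"len",np.linalg.norm(b-a).round(4),"yaw",np.arctan2(-(b-a)[0],(b-a)[1]).round(3),"mid",((a+b)/2).round(4),"rowgap",np.linalg.norm(a-c).round(4),np.linalg.norm(b-d).round(4),"centre",((a+b+c+d)/4).round(4))
for yaw in(.272,.28):
    ex=np.array([np.cos(yaw),np.sin(yaw)]);ey=np.array([-ex[1],ex[0]]);C=np.array([.543,-.1993])
    print(yaw,"cap1",C+.0315*ex-.0495*ey,"cap12",C+.0315*ex+.0495*ey)
s=manip.sense();print(s["tcp_pos"],s["force"])
p=C+.0315*ex-.0495*ey;print(tool([*p,.125]))
E
```

```text
0.051 cap1 [ 0.5891 -0.2386] cap12 [ 0.5616 -0.1406] len 0.1018 yaw 0.274 mid [ 0.5754 -0.1896] rowgap 0.0647 0.0643 centre [ 0.5444 -0.1987]
0.055 cap1 [ 0.5886 -0.2383] cap12 [ 0.5614 -0.1414] len 0.1006 yaw 0.274 mid [ 0.575  -0.1898] rowgap 0.064 0.0635 centre [ 0.5445 -0.1988]
0.059 cap1 [ 0.5881 -0.2379] cap12 [ 0.5613 -0.1422] len 0.0994 yaw 0.274 mid [ 0.5747 -0.19  ] rowgap 0.0632 0.0628 centre [ 0.5445 -0.1989]
0.272 cap1 [ 0.58664051 -0.23851742] cap12 [ 0.56004333 -0.1431571 ]
0.28 cap1 [ 0.58695285 -0.23816704] cap12 [ 0.55959364 -0.14302255]
[ 0.563263   -0.27483022  0.248004  ] [-0.34520599  0.00550929 -3.66855683]
[ 2.83552974  3.30318329 12.30457515]
```

{"name": "drive_tool", "arguments": {"increments": [[255, 1, 1, 0, 0, 0, 0], [255, 2.9, 3.35, 1, 0, 0, 0.007], [255, 2.9, 3.35, 3, 0, 0, 0.007], [255, 2.9, 3.35, 6, 0, 0, 0.007], [255, 2.9, 3.35, 8, 0, 0, 0.007], [255, 2.9, 3.35, 10, 0, 0, 0.007], [255, 2.9, 3.35, 11, 0, 0, 0.007], [255, 2.9, 3.35, 11.5, 0, 0, 0.007], [255, 2.9, 3.35, 12.0, 0, 0, 0.007], [255, 2.9, 3.35, 12.0, 0, 0, 0.007], [255, 2.9, 3.35, 12.0, 0, 0, 0.007]], "force": 100}}

```text
t: 6.8
tcp_pos: [0.5884, -0.2398, 0.1291]
tool_rot: [0.604, 0.797, 0.0, 0.001]
force: [0.3, 0.5, -2.7]
finger_gap: 0.225
```

{"name": "drive_tool", "arguments": {"increments": [[255, 0, 0, 0.05, 0, 0, 0], [255, 0, 0, 0.1, 0, 0, 0], [255, 0, 0, 0.15, 0, 0, 0], [255, 0, 0, 0.2, 0, 0, 0], [255, 0, 0, 0.2, 0, 0, 0]]}}

```text
t: 7.3
tcp_pos: [0.5878, -0.2396, 0.1262]
tool_rot: [0.604, 0.797, -0.0, -0.0]
force: [0.1, -0.3, -2.3]
finger_gap: 0.222
```

{"name": "drive_tool", "arguments": {"increments": [[255, 0, 0, 0.05, 0, 0, 0], [255, 0, 0, 0.1, 0, 0, 0], [255, 0, 0, 0.15, 0, 0, 0], [255, 0, 0, 0.15, 0, 0, 0]]}}

```text
t: 7.7
tcp_pos: [0.5878, -0.2395, 0.1247]
tool_rot: [0.604, 0.797, -0.0, -0.0]
force: [0.1, 0.3, -2.7]
finger_gap: 0.223
```

{"name": "drive_tool", "arguments": {"increments": [[255, 0, 0, 0.05, 0, 0, 0], [255, 0, 0, 0.1, 0, 0, 0], [255, 0, 0, 0.15, 0, 0, 0], [255, 0, 0, 0.2, 0, 0, 0], [255, 0, 0, 0.2, 0, 0, 0]]}}

```text
t: 8.2
tcp_pos: [0.5878, -0.2395, 0.1227]
tool_rot: [0.604, 0.797, -0.0, -0.0]
force: [-0.1, -0.4, -3.7]
finger_gap: 0.223
```

{"name": "drive_tool", "arguments": {"increments": [[255, 0, 0, 0.05, 0, 0, 0], [255, 0, 0, 0.1, 0, 0, 0], [255, 0, 0, 0.15, 0, 0, 0], [255, 0, 0, 0.2, 0, 0, 0], [255, 0, 0, 0.2, 0, 0, 0]]}}

```text
t: 8.7
tcp_pos: [0.5878, -0.2396, 0.1207]
tool_rot: [0.604, 0.797, -0.0, -0.0]
force: [-0.5, 1.2, -4.5]
finger_gap: 0.225
```

{"name": "drive_tool", "arguments": {"increments": [[255, 0, 0, 0.05, 0, 0, 0], [255, 0, 0, 0.1, 0, 0, 0], [255, 0, 0, 0.1, 0, 0, 0]]}}

```text
t: 9.0
tcp_pos: [0.5878, -0.2395, 0.1197]
tool_rot: [0.604, 0.797, -0.0, -0.0]
force: [0.2, -0.2, -1.8]
finger_gap: 0.222
```

{"name": "drive_tool", "arguments": {"increments": [[255, 0, 0, 0.05, 0, 0, 0], [255, 0, 0, 0.1, 0, 0, 0], [255, 0, 0, 0.15, 0, 0, 0], [255, 0, 0, 0.2, 0, 0, 0], [255, 0, 0, 0.2, 0, 0, 0]]}}

```text
t: 9.5
tcp_pos: [0.5878, -0.2395, 0.1177]
tool_rot: [0.604, 0.797, -0.0, -0.0]
force: [-0.8, -0.8, -1.7]
finger_gap: 0.22
```

{"name": "drive_tool", "arguments": {"increments": [[255, 0, 0, 0.05, 0, 0, 0], [255, 0, 0, 0.1, 0, 0, 0], [255, 0, 0, 0.15, 0, 0, 0], [255, 0, 0, 0.15, 0, 0, 0]]}}

```text
t: 9.9
tcp_pos: [0.5879, -0.2397, 0.1165]
tool_rot: [0.604, 0.797, -0.0, 0.0]
force: [0.1, -0.3, -2.3]
finger_gap: 0.223
```

{"name": "drive_tool", "arguments": {"increments": [[255, 0, 0, 0.05, 0, 0, 0], [255, 0, 0, 0.1, 0, 0, 0], [255, 0, 0, 0.1, 0, 0, 0]]}}

```text
t: 10.2
tcp_pos: [0.5881, -0.2398, 0.1158]
tool_rot: [0.604, 0.797, -0.0, 0.0]
force: [-1.3, 0.3, 0.6]
finger_gap: 0.22
```

{"name": "drive_tool", "arguments": {"increments": [[255, 0, 0, 0.05, 0, 0, 0], [255, 0, 0, 0.1, 0, 0, 0], [255, 0, 0, 0.1, 0, 0, 0]]}}

```text
t: 10.5
tcp_pos: [0.588, -0.2397, 0.1144]
tool_rot: [0.604, 0.797, -0.0, 0.0]
force: [0.3, -0.5, -0.1]
finger_gap: 0.223
```

{"name": "drive_tool", "arguments": {"increments": [[255, 0, 0, 0.05, 0, 0, 0], [255, 0, 0, 0.1, 0, 0, 0], [255, 0, 0, 0.1, 0, 0, 0]]}}

```text
t: 10.8
tcp_pos: [0.5882, -0.24, 0.1137]
tool_rot: [0.604, 0.797, -0.0, 0.001]
force: [-0.5, -0.5, 2.5]
finger_gap: 0.223
```

{"name": "drive_tool", "arguments": {"increments": [[255, 0, 0, 0.05, 0, 0, 0], [255, 0, 0, 0.1, 0, 0, 0], [255, 0, 0, 0.1, 0, 0, 0]]}}

```text
t: 11.1
tcp_pos: [0.5883, -0.2403, 0.1129]
tool_rot: [0.604, 0.797, -0.0, 0.001]
force: [-1.2, -1.7, 4.5]
finger_gap: 0.218
```

{"name": "drive_tool", "arguments": {"increments": [[255, 0, 0, 0.05, 0, 0, 0], [255, 0, 0, 0.05, 0, 0, 0], [255, 0, 0, 0.05, 0, 0, 0]]}}

```text
t: 11.4
tcp_pos: [0.5882, -0.2401, 0.1122]
tool_rot: [0.604, 0.797, -0.0, 0.001]
force: [-0.2, -2.0, 5.2]
finger_gap: 0.221
```

{"name": "drive_tool", "arguments": {"increments": [[255, 0, 0, 0.05, 0, 0, 0], [255, 0, 0, 0.05, 0, 0, 0], [255, 0, 0, 0.05, 0, 0, 0]]}}

```text
t: 11.7
tcp_pos: [0.5882, -0.2399, 0.1117]
tool_rot: [0.604, 0.797, -0.0, 0.001]
force: [-1.1, -1.7, 5.4]
finger_gap: 0.222
```

{"name": "drive_tool", "arguments": {"increments": [[255, 0, 0, 0.05, 0, 0, 0], [255, 0, 0, 0.05, 0, 0, 0], [255, 0, 0, 0.05, 0, 0, 0]]}}

```text
t: 12.0
tcp_pos: [0.5883, -0.24, 0.1115]
tool_rot: [0.604, 0.797, -0.0, 0.001]
force: [-0.9, -2.0, 7.3]
finger_gap: 0.219
```

{"name": "drive_tool", "arguments": {"increments": [[255, 0, 0, 0.04, 0, 0, 0], [255, 0, 0, 0.04, 0, 0, 0], [255, 0, 0, 0.04, 0, 0, 0]]}}

```text
t: 12.3
tcp_pos: [0.5883, -0.2401, 0.1114]
tool_rot: [0.604, 0.797, -0.0, 0.001]
force: [-1.4, -2.5, 8.2]
finger_gap: 0.216
```

{"name": "drive_tool", "arguments": {"increments": [[255, 0.2, 0, 0.03, 0, 0, 0], [255, 0.5, 0, 0.03, 0, 0, 0], [255, 0.8, 0, 0.03, 0, 0, 0], [255, 1.1, 0, 0.03, 0, 0, 0], [255, 1.1, 0, 0.03, 0, 0, 0]]}}

```text
t: 12.8
tcp_pos: [0.5854, -0.2295, 0.1114]
tool_rot: [0.604, 0.797, -0.0, 0.001]
force: [-1.9, -2.3, 9.3]
finger_gap: 0.22
```

{"name": "drive_tool", "arguments": {"increments": [[255, 0.3, 0, 0.02, 0, 0, 0], [255, 0.6, 0, 0.02, 0, 0, 0], [255, 0.9, 0, 0.02, 0, 0, 0], [255, 1.2, 0, 0.02, 0, 0, 0], [255, 1.2, 0, 0.02, 0, 0, 0]]}}

```text
t: 13.3
tcp_pos: [0.5822, -0.2177, 0.1114]
tool_rot: [0.604, 0.797, 0.0, 0.001]
force: [-1.4, -1.0, 10.1]
finger_gap: 0.221
```

{"name": "drive_tool", "arguments": {"increments": [[255, 0.3, 0, 0, 0, 0, 0], [255, 0.6, 0, 0, 0, 0, 0], [255, 0.9, 0, 0, 0, 0, 0], [255, 1.2, 0, 0, 0, 0, 0], [255, 1.2, 0, 0, 0, 0, 0]]}}

```text
t: 13.8
tcp_pos: [0.5792, -0.2068, 0.1114]
tool_rot: [0.604, 0.797, -0.0, 0.002]
force: [-1.7, -3.1, 9.6]
finger_gap: 0.221
```

{"name": "drive_tool", "arguments": {"increments": [[255, 0.3, 0, 0.02, 0, 0, 0], [255, 0.6, 0, 0.02, 0, 0, 0], [255, 0.9, 0, 0.02, 0, 0, 0], [255, 1.2, 0, 0.02, 0, 0, 0], [255, 1.2, 0, 0.02, 0, 0, 0]]}}

```text
t: 14.3
tcp_pos: [0.5764, -0.1951, 0.1113]
tool_rot: [0.604, 0.797, 0.0, 0.002]
force: [-1.8, -1.5, 10.8]
finger_gap: 0.222
```

{"name": "drive_tool", "arguments": {"increments": [[255, 0.3, 0, 0, 0, 0, 0], [255, 0.6, 0, 0, 0, 0, 0], [255, 0.9, 0, 0, 0, 0, 0], [255, 1.2, 0, 0, 0, 0, 0], [255, 1.2, 0, 0, 0, 0, 0]]}}

```text
t: 14.8
tcp_pos: [0.5731, -0.1832, 0.1113]
tool_rot: [0.604, 0.797, 0.0, 0.002]
force: [-0.7, -2.0, 9.5]
finger_gap: 0.223
```

{"name": "drive_tool", "arguments": {"increments": [[255, 0.3, -0.02, 0.01, 0, 0, 0], [255, 0.6, -0.03, 0.01, 0, 0, 0], [255, 0.9, -0.05, 0.01, 0, 0, 0], [255, 1.2, -0.05, 0.01, 0, 0, 0], [255, 1.2, -0.05, 0.01, 0, 0, 0]]}}

```text
t: 15.3
tcp_pos: [0.5699, -0.1724, 0.1112]
tool_rot: [0.604, 0.797, 0.0, 0.003]
force: [0.1, -2.6, 8.4]
finger_gap: 0.226
```

{"name": "drive_tool", "arguments": {"increments": [[255, 0.3, -0.02, 0, 0, 0, 0], [255, 0.6, -0.03, 0, 0, 0, 0], [255, 0.9, -0.04, 0, 0, 0, 0], [255, 1.2, -0.05, 0, 0, 0, 0], [255, 1.2, -0.05, 0, 0, 0, 0]]}}

```text
t: 15.8
tcp_pos: [0.5665, -0.1606, 0.1111]
tool_rot: [0.604, 0.797, 0.001, 0.003]
force: [1.2, -1.9, 9.5]
finger_gap: 0.221
```

{"name": "drive_tool", "arguments": {"increments": [[255, 0.3, 0, 0, 0, 0, 0], [255, 0.6, 0, 0, 0, 0, 0], [255, 0.9, 0, 0, 0, 0, 0], [255, 1.2, 0, 0, 0, 0, 0], [255, 1.2, 0, 0, 0, 0, 0]]}}

```text
t: 16.3
tcp_pos: [0.563, -0.1483, 0.111]
tool_rot: [0.604, 0.797, 0.001, 0.002]
force: [0.6, -0.3, 9.9]
finger_gap: 0.224
```

{"name": "drive_tool", "arguments": {"increments": [[255, 0.3, 0, 0.01, 0, 0, 0], [255, 0.6, 0, 0.02, 0, 0, 0], [255, 0.7, 0, 0.03, 0, 0, 0], [255, 0.7, 0, 0.03, 0, 0, 0]]}}

```text
t: 16.7
tcp_pos: [0.5611, -0.1414, 0.1108]
tool_rot: [0.604, 0.797, 0.001, 0.002]
force: [0.5, 0.4, 10.4]
finger_gap: 0.222
```

{"name": "drive_tool", "arguments": {"increments": [[255, -0.3, 0, 0.02, 0, 0, 0], [255, -0.6, 0, 0.02, 0, 0, 0], [255, -0.9, 0, 0.02, 0, 0, 0], [255, -1.2, 0, 0.02, 0, 0, 0], [255, -1.5, 0, 0.02, 0, 0, 0], [255, -1.5, 0, 0.02, 0, 0, 0]]}}

```text
t: 17.3
tcp_pos: [0.5653, -0.1563, 0.1109]
tool_rot: [0.604, 0.797, 0.001, 0.002]
force: [0.3, 0.3, 12.3]
finger_gap: 0.22
```

{"name": "drive_tool", "arguments": {"increments": [[255, -0.3, 0, 0, 0, 0, 0], [255, -0.6, 0, 0, 0, 0, 0], [255, -0.9, 0, 0, 0, 0, 0], [255, -1.2, 0, 0, 0, 0, 0], [255, -1.5, 0, 0, 0, 0, 0], [255, -1.8, 0, 0, 0, 0, 0], [255, -2.1, 0, 0, 0, 0, 0], [255, -2.4, 0, 0, 0, 0, 0], [255, -2.4, 0, 0, 0, 0, 0]]}}

```text
t: 18.2
tcp_pos: [0.5718, -0.1796, 0.1111]
tool_rot: [0.604, 0.797, 0.001, 0.002]
force: [-0.5, 0.1, 12.6]
finger_gap: 0.222
```

{"name": "drive_tool", "arguments": {"increments": [[255, -0.3, 0.02, 0, 0, 0, 0], [255, -0.6, 0.04, 0, 0, 0, 0], [255, -0.9, 0.06, 0, 0, 0, 0], [255, -1.2, 0.08, -0.01, 0, 0, 0], [255, -1.5, 0.1, -0.01, 0, 0, 0], [255, -1.8, 0.1, -0.01, 0, 0, 0], [255, -2.1, 0.1, -0.01, 0, 0, 0], [255, -2.4, 0.1, -0.01, 0, 0, 0], [255, -2.4, 0.1, -0.01, 0, 0, 0]]}}

```text
t: 19.1
tcp_pos: [0.5785, -0.2024, 0.1111]
tool_rot: [0.604, 0.797, 0.001, 0.001]
force: [-0.9, 0.4, 13.5]
finger_gap: 0.223
```

{"name": "drive_tool", "arguments": {"increments": [[255, -0.3, 0, -0.01, 0, 0, 0], [255, -0.6, 0, -0.01, 0, 0, 0], [255, -0.9, 0, -0.01, 0, 0, 0], [255, -1.2, 0, -0.01, 0, 0, 0], [255, -1.5, 0, -0.01, 0, 0, 0], [255, -1.8, 0, -0.01, 0, 0, 0], [255, -2.1, 0, -0.01, 0, 0, 0], [255, -2.4, 0, -0.01, 0, 0, 0], [255, -2.4, 0, -0.01, 0, 0, 0]]}}

```text
t: 20.0
tcp_pos: [0.585, -0.2255, 0.1112]
tool_rot: [0.604, 0.797, 0.001, 0.001]
force: [-0.9, -0.2, 12.4]
finger_gap: 0.223
```

{"name": "drive_tool", "arguments": {"increments": [[255, -0.3, 0, 0, 0, 0, 0], [255, -0.6, 0, 0, 0, 0, 0], [255, -0.9, 0, 0, 0, 0, 0], [255, -1.2, 0, 0, 0, 0, 0], [255, -1.5, 0, 0, 0, 0, 0], [255, -1.6, 0, 0.01, 0, 0, 0], [255, -1.6, 0, 0.02, 0, 0, 0], [255, -1.6, 0, 0.02, 0, 0, 0]]}}

```text
t: 20.8
tcp_pos: [0.5895, -0.2411, 0.111]
tool_rot: [0.604, 0.797, 0.0, 0.002]
force: [-1.3, -0.6, 11.0]
finger_gap: 0.217
```

{"name": "drive_tool", "arguments": {"increments": [[255, 0.3, 0, 0, 0, 0, 0], [255, 0.6, 0, 0, 0, 0, 0], [255, 0.9, 0, 0, 0, 0, 0], [255, 1.2, 0, 0, 0, 0, 0], [255, 1.5, 0, 0, 0, 0, 0], [255, 1.8, 0, 0, 0, 0, 0], [255, 2.1, 0, 0, 0, 0, 0], [255, 2.4, 0, 0, 0, 0, 0], [255, 2.7, 0, 0, 0, 0, 0], [255, 3, 0, 0, 0, 0, 0], [255, 3, 0, 0, 0, 0, 0]]}}

```text
t: 21.9
tcp_pos: [0.5813, -0.2116, 0.1112]
tool_rot: [0.604, 0.797, 0.001, 0.002]
force: [-0.3, 0.4, 12.6]
finger_gap: 0.22
```

{"name": "drive_tool", "arguments": {"increments": [[255, 0.3, 0, 0.02, 0, 0, 0], [255, 0.6, 0, 0.02, 0, 0, 0], [255, 0.9, 0, 0.02, 0, 0, 0], [255, 1.2, 0, 0.02, 0, 0, 0], [255, 1.5, 0, 0.02, 0, 0, 0], [255, 1.8, 0, 0.02, 0, 0, 0], [255, 2.1, -0.05, 0.02, 0, 0, 0], [255, 2.4, -0.05, 0.02, 0, 0, 0], [255, 2.7, -0.05, 0.02, 0, 0, 0], [255, 3, -0.1, 0.02, 0, 0, 0], [255, 3.3, -0.1, 0.02, 0, 0, 0], [255, 3.6, -0.1, 0.02, 0, 0, 0], [255, 3.6, -0.1, 0.02, 0, 0, 0]]}}

```text
t: 23.2
tcp_pos: [0.5715, -0.1772, 0.111]
tool_rot: [0.604, 0.797, 0.001, 0.002]
force: [-0.3, 0.3, 12.9]
finger_gap: 0.224
```

{"name": "drive_tool", "arguments": {"increments": [[255, 0.3, 0, 0, 0, 0, 0], [255, 0.6, 0, 0, 0, 0, 0], [255, 0.9, 0, 0, 0, 0, 0], [255, 1.2, 0, 0.01, 0, 0, 0], [255, 1.5, 0, 0.02, 0, 0, 0], [255, 1.8, 0, 0.03, 0, 0, 0], [255, 2.1, 0, 0.03, 0, 0, 0], [255, 2.4, 0, 0.03, 0, 0, 0], [255, 2.7, 0, 0.03, 0, 0, 0], [255, 3, 0, 0.03, 0, 0, 0], [255, 3.3, 0, 0.03, 0, 0, 0], [255, 3.5, 0, 0.03, 0, 0, 0], [255, 3.5, 0, 0.03, 0, 0, 0]]}}

```text
t: 24.5
tcp_pos: [0.562, -0.1435, 0.1106]
tool_rot: [0.604, 0.797, 0.001, 0.002]
force: [1.2, -0.6, 13.2]
finger_gap: 0.22
```

{"name": "drive_tool", "arguments": {"increments": [[255, 0, 0, -0.5, 0, 0, 0], [255, 0, 0, -2, 0, 0, 0], [255, 0, 0, -5, 0, 0, 0], [255, 0, 0, -8, 0, 0, 0], [255, 0, 0, -11, 0, 0, 0], [255, 0, 0, -13.8, 0, 0, 0], [255, 0, 0, -13.8, 0, 0, 0], [255, 0, 0, -13.8, 0, 0, 0]]}}

```text
t: 25.3
tcp_pos: [0.5588, -0.1427, 0.2451]
tool_rot: [0.604, 0.797, -0.0, -0.002]
force: [-0.2, -0.0, -4.1]
finger_gap: 0.221
```

```bash
python3 - <<'E'
from h import *
s=manip.sense()
im=manip.snapshot("wrist")[:,:,::-1].copy();sc=manip.snapshot("scene")[:,:,::-1].copy();cv2.imwrite("pics/w3.png",im);cv2.imwrite("pics/scene1.png",sc)
a=cv2.imread("pics/w2.png");s0=cv2.imread("pics/scene0.png")
for n,i in(("before",a),("after",im)):
    h=cv2.cvtColor(i,cv2.COLOR_BGR2HSV);m=((h[:,:,1]>150)&(h[:,:,2]<150)&(h[:,:,0]<20)).astype(np.uint8)*255;m[:185]=0;m[:,:225]=0;m[:,290:]=0;c=max(cv2.findContours(m,0,2)[0],key=cv2.contourArea);print(n,cv2.boundingRect(c),cv2.minAreaRect(c))
crop=lambda i,r:cv2.resize(i[r[1]:r[3],r[0]:r[2]],(400,290),interpolation=cv2.INTER_CUBIC)
r=(125,198,215,263);w=(190,180,330,280)
cv2.imwrite("pics/cmp.png",np.vstack([np.hstack([crop(s0,r),crop(sc,r)]),np.hstack([crop(a,w),crop(im,w)])]))
print(s["tcp_pos"],s["force"],R.from_quat(s["tool_rot"]).as_matrix().round(3).tolist(),tool([.5521,.1469,.25]))
E
```

```text
before (233, 197, 51, 139) ((258.0, 266.0), (138.0, 50.0), 90.0)
after (233, 197, 51, 139) ((258.0, 266.0), (138.0, 50.0), 90.0)
[ 0.55877443 -0.14266329  0.24512594] [-2.44951747e-01 -2.40612226e-03 -4.11357385e+00] [[-0.271, 0.963, -0.002], [0.963, 0.271, 0.002], [0.002, -0.002, -1.0]] [28.02817098  7.25198744 -0.52248861]
```

View pics/cmp.png

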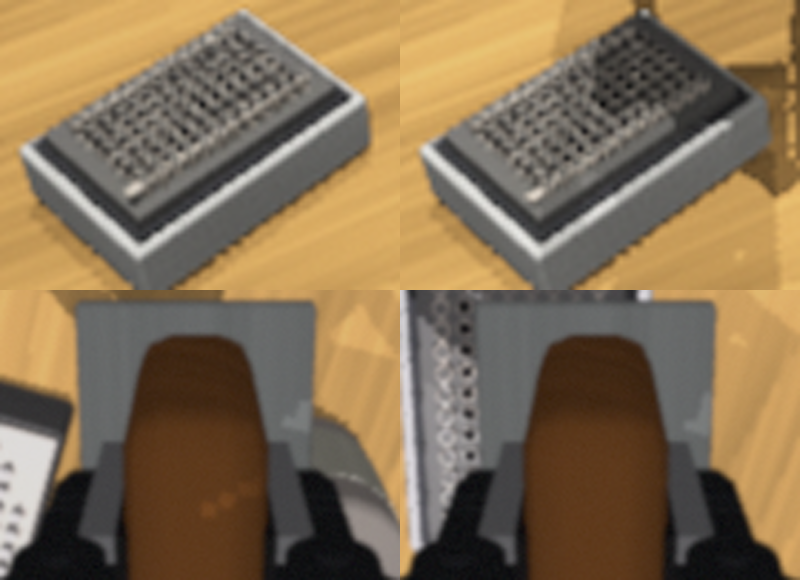

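The two top crops show the front strip row clearly lower than before. The two bottom crops show the grip and yoke plate at identical pixels, so the roller has not slipped. I go back over the stand.

{"name": "drive_tool", "arguments": {"increments": [[255, 3, 0.7, 0, 0, 0, 0.04], [255, 6, 1.6, 0, 0, 0, 0.1], [255, 10, 2.6, 0, 0, 0, 0.16], [255, 14, 3.6, 0, 0, 0, 0.22], [255, 18, 4.6, 0, 0, 0, 0.28], [255, 21, 5.4, 0, 0, 0, 0.303], [255, 24, 6.2, 0, 0, 0, 0.303], [255, 26, 6.7, 0, 0, 0, 0.303], [255, 28.03, 7.25, 0, 0, 0, 0.303], [255, 28.03, 7.25, 0, 0, 0, 0.303], [255, 28.03, 7.25, 0, 0, 0, 0.303], [255, 28.03, 7.25, 0, 0, 0, 0.303]]}}

```text
t: 26.6
tcp_pos: [0.5532, 0.1451, 0.2454]
tool_rot: [0.717, 0.697, -0.001, -0.001]
force: [0.3, -0.5, -3.6]
finger_gap: 0.222
```

{"name": "drive_tool", "arguments": {"increments": [[255, 0, 0, 3, 0, 0, 0], [255, 0, 0, 6, 0, 0, 0], [255, 0, 0, 9, 0, 0, 0], [255, 0, 0, 11, 0, 0, 0], [255, 0, 0, 11.5, 0, 0, 0], [255, 0, 0, 11.5, 0, 0, 0], [255, 0, 0, 11.5, 0, 0, 0]]}}

```text
t: 27.3
tcp_pos: [0.5549, 0.1455, 0.1326]
tool_rot: [0.718, 0.697, 0.001, 0.001]
force: [0.4, -0.4, -3.4]
finger_gap: 0.223
```

```bash
python3 - <<'E'
from h import *
s=manip.sense();print(s["tcp_pos"],s["force"],s["tool_rot"].round(4),tool([.5521,.1469,.0644]).round(3))
E
```

```text
[0.55488039 0.14546342 0.1325803 ] [ 0.42318879 -0.39812704 -3.43408716] [7.175e-01 6.965e-01 8.000e-04 7.000e-04] [ 0.135 -0.297  6.817]
```

{"name": "drive_tool", "arguments": {"increments": [[255, 0.13, -0.3, 1, 0, 0, 0], [255, 0.13, -0.3, 1.5, 0, 0, 0], [255, 0.13, -0.3, 1.5, 0, 0, 0], [255, 0.13, -0.3, 1.5, 0, 0, 0]]}}

```text
t: 27.7
tcp_pos: [0.5508, 0.1474, 0.1166]
tool_rot: [0.717, 0.697, -0.0, 0.0]
force: [-0.8, -0.3, -3.1]
finger_gap: 0.223
```

```bash
python3 - <<'E'
from h import *
s=manip.sense();print(s["tcp_pos"],s["force"],s["tool_rot"].round(4),tool([.5521,.1469,.0644]).round(3))
E
```

```text
[0.5507847  0.14735646 0.11660232] [-0.7749776  -0.29390994 -3.13230595] [ 0.7172  0.6968 -0.      0.    ] [-0.042  0.133  5.22 ]
```

{"name": "drive_tool", "arguments": {"increments": [[255, -0.04, 0.13, 0.3, 0, 0, 0], [255, -0.04, 0.13, 0.6, 0, 0, 0], [255, -0.04, 0.13, 0.6, 0, 0, 0], [255, -0.04, 0.13, 0.6, 0, 0, 0]]}}

```text
t: 28.1
tcp_pos: [0.552, 0.1468, 0.1105]
tool_rot: [0.717, 0.697, -0.0, -0.0]
force: [0.4, -0.6, -3.2]
finger_gap: 0.221
```

{"name": "drive_tool", "arguments": {"increments": [[255, 0, 0, 0.5, 0, 0, 0], [255, 0, 0, 1, 0, 0, 0], [255, 0, 0, 1.5, 0, 0, 0], [255, 0, 0, 1.5, 0, 0, 0]]}}

```text
t: 28.5
tcp_pos: [0.5513, 0.1468, 0.0946]
tool_rot: [0.717, 0.697, -0.001, -0.001]
force: [0.4, -0.3, -3.0]
finger_gap: 0.221
```

{"name": "drive_tool", "arguments": {"increments": [[255, 0, 0, 0.5, 0, 0, 0], [255, 0, 0, 1, 0, 0, 0], [255, 0, 0, 1.5, 0, 0, 0], [255, 0, 0, 2, 0, 0, 0], [255, 0, 0, 2.5, 0, 0, 0], [255, 0, 0, 2.8, 0, 0, 0], [255, 0, 0, 2.8, 0, 0, 0], [255, 0, 0, 2.8, 0, 0, 0]]}}

```text
t: 29.3
tcp_pos: [0.5522, 0.1469, 0.0676]
tool_rot: [0.717, 0.697, 0.0, 0.0]
force: [0.5, -0.5, -3.6]
finger_gap: 0.222
```

{"name": "drive_tool", "arguments": {"increments": [[255, 0, 0, 0.1, 0, 0, 0], [255, 0, 0, 0.2, 0, 0, 0], [255, 0, 0, 0.2, 0, 0, 0], [255, 0, 0, 0.2, 0, 0, 0]]}}

```text
t: 29.7
tcp_pos: [0.5521, 0.1469, 0.0657]
tool_rot: [0.717, 0.697, 0.0, 0.0]
force: [0.7, 0.3, -2.7]
finger_gap: 0.223
```

{"name": "drive_tool", "arguments": {"increments": [[255, 0, 0, 0.1, 0, 0, 0], [255, 0, 0, 0.15, 0, 0, 0], [255, 0, 0, 0.15, 0, 0, 0], [255, 0, 0, 0.15, 0, 0, 0]]}}

```text
t: 30.1
tcp_pos: [0.5522, 0.1468, 0.0645]
tool_rot: [0.717, 0.697, 0.0, 0.0]
force: [-0.5, 0.3, 0.4]
finger_gap: 0.222
```

{"name": "drive_tool", "arguments": {"increments": [[60, 0, 0, 0, 0, 0, 0], [60, 0, 0, 0, 0, 0, 0], [60, 0, 0, 0, 0, 0, 0], [60, 0, 0, 0, 0, 0, 0], [60, 0, 0, 0, 0, 0, 0], [60, 0, 0, 0, 0, 0, 0], [60, 0, 0, -2, 0, 0, 0], [60, 0, 0, -5, 0, 0, 0], [60, 0, 0, -9, 0, 0, 0], [60, 0, 0, -13, 0, 0, 0], [60, 0, 0, -16, 0, 0, 0], [60, 0, 0, -16, 0, 0, 0], [60, 0, 0, -16, 0, 0, 0]]}}

```text
t: 31.4
tcp_pos: [0.5521, 0.1468, 0.2246]
tool_rot: [0.717, 0.697, 0.0, 0.0]
force: [-0.8, -0.6, -1.0]
finger_gap: 0.766
```

```bash
python3 - <<'E'
from h import *
s=manip.sense();cm=manip.camera_model("wrist")
im=manip.snapshot("wrist")[:,:,::-1].copy();sc=manip.snapshot("scene")[:,:,::-1].copy();s0=cv2.imread("pics/scene0.png")
h=cv2.cvtColor(im,cv2.COLOR_BGR2HSV);m=((h[:,:,1]>150)&(h[:,:,2]<150)&(h[:,:,0]<20)).astype(np.uint8)*255;m[235:]=0;m[:,:212]=0;m[:,310:]=0
c=max(cv2.findContours(m,0,2)[0],key=cv2.contourArea);P=np.array([ray(cm,p,.1) for p in cv2.boxPoints(cv2.minAreaRect(c))]);print("grip",P.mean(0).round(4),cv2.minAreaRect(c),s["tcp_pos"],s["force"])
cr=lambda i,a,b,x,y:cv2.resize(i[y:y+b,x:x+a],(400,290),interpolation=cv2.INTER_CUBIC)
cv2.imwrite("pics/fin.png",np.vstack([np.hstack([cr(s0,90,65,125,198),cr(sc,90,65,125,198)]),np.hstack([cr(sc,110,80,240,135),cr(im,150,109,190,120)])]))
E
```

```text
grip [0.5526 0.1487 0.1   ] ((257.5, 188.5), (65.0, 19.0), 90.0) [0.55207112 0.14684013 0.22462938] [-0.79808243 -0.56405117 -1.01627161]
```

View pics/fin.png

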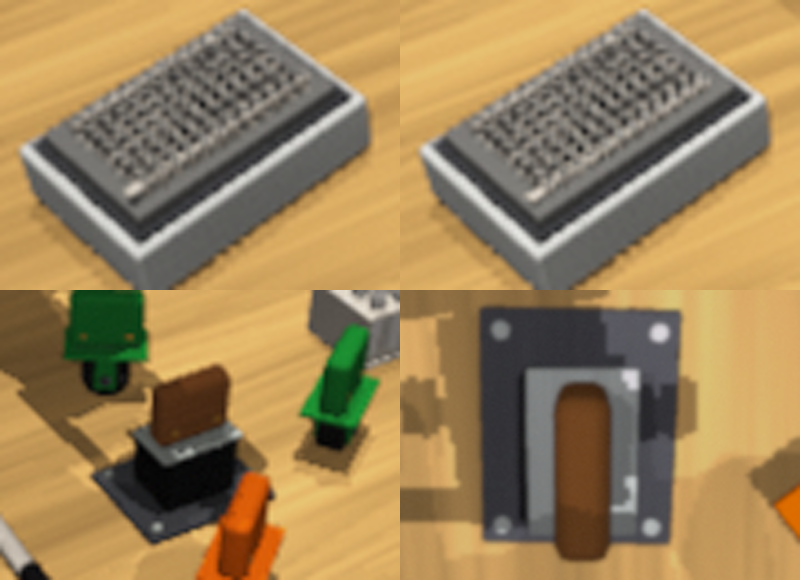

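The roller sits flat and upright in its stand, and the front strip row is evenly lower along its whole length.

```bash
python3 -c "
from station import manip
print(manip.sign_off())"
```

```text
the job is handed in; nothing more can be done
None
```

I rolled the cap strip three times with the hand roller, put the roller back in its stand and handed the job in at about 31 s. No verdict was reported.

- **Rolling:** the caps gave way at about 8 N, then stopped yielding. I rolled all the way out, back and out again. The contact force, less the roller's weight, read about 11 to 16.5 N at the end of each move; I did not read it in between.
- **Caps seated:** later passes at higher force left the roller's height within about 0.4 mm of the first pass, which fits caps pressed home on a nearly level plate. The scene picture shows the strip evenly lower along its length. The pictures are too coarse to confirm the 1 mm limit cap by cap.
- **Roller:** it did not slip in the jaws. The rim took its weight at the same gripper height as when I picked it up. After release the grip was within about 1.5 mm of its first position, upright, with the gripper open and clear above it.
- **Disagreements:** the first measurement put the block about 3% smaller than its given size. I placed the strip from the cap row itself, whose length and spacing came out right. On the way back the arm swung up to about 3 mm off sideways. I corrected that above the stand before lowering, and it went in with no noticeable side force.

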